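Scrape the chips off the bench plate into the tray

ROBOT

A 6-joint arm with a two-finger parallel gripper is mounted at the origin on the work surface. World frame = base frame: x ahead of the robot, y to its left, z up, the work surface at z = 0. Lengths are in mm, angles in rad, forces in N, time in s.
With the tool pointing down it reaches from about 275 to 750 mm from the base axis. Payload 10.2 kg.
Tool frame: the origin (TCP) lies between the finger pads; the fingertips stand 11 mm ahead of it and the grasp point (between the pads) lies 8 mm behind it; z points along the fingers, y is the line along which they close (so a half turn about z gives the same grasp; the last joint's range is limited). The gripper opens to 85 mm and grips with 20 to 120 N. Pads are 22 mm wide; open, the fingers measure 114 mm over their backs; the gripper's body (76 mm by 85 mm) begins 54 mm behind the grasp point. The pads swing forward as they close: fully open they stand 13 mm farther back than shut.
Start: joints at [0.891, 0.313, 1.498, -0, 1.331, -0.223], TCP at [231.579, 471.171, 242.294] pointing down, gripper open.
Joint ranges: [-2.94, 2.94], [-0.97, 2.17], [0.19, 2.56], [-1.23, 4.37], [0.02, 3.11], [-2.88, 2.88]. Speed limits (rad/s): [2.39, 2.39, 3.01, 3.14, 3.14, 3.14].

INTERFACE

Orientations are given as a unit quaternion [w, x, y, z].
In Python, from rig import sense, eyes, finish_job gives the robot as it stands.
- The arm moves only by the shell command python3 -m jog 'ROWS' [FORCE]. ROWS is JSON, a list of rows, each a list of 7 numbers: the shift along the tool's x, y, z in m, then the turn, a rotation vector about the tool's x, y, z in rad, then the finger opening in m, from 0 to 0.0854. In form: [[dx, dy, dz, rx, ry, rz, gripper], ...]. A call has 1 to 5 rows; each row shifts and turns the commanded pose from where the row before left it, along the tool's axes as they then stand; what a row does not reach is not made up. A row lasts 1/10 s, in which the tool goes at most 50 mm and 8.59 degrees, less where a joint would pass 70% of its speed; a pose out of reach is approached as far as the arm can. A call is refused whole if a number of a shift passes 0.05 or a number of a turn 0.15, either way. A call with a gripper value outside its range is refused whole. The fingers move at their own pace and stop on an object; FORCE is the grip in N (left out, the last holds). Time passes only in rows, so rows that do not move let the fingers close. It gives the time, the measured TCP pose, the force, the opening and the grip force at its end, in the units of the state.
- sense(): the state, without advancing time (a new reading comes with each control period).
- eyes.capture(name): name is "scene" or "top" or "wrist"; returns the picture (400x640x3 uint8, red, green, blue); there is no depth.
- eyes.calibration(name): a dict with "fx", "fy", "cx", "cy" (pixels), "cam_to_world" (4x4, takes a point from camera to world coordinates); the wrist camera has in their place "mount" (4x4, takes a point from camera to tool coordinates, whose origin is the TCP and whose axes are the flange's). Camera axes: x right, y down, z forward; pixel columns grow to the right and rows downward; lengths in mm; the calibration is good to about 2 mm. A picture is of the moment at which its call begins: read the wrist's pose just before it. calibration takes no time and is no camera call.
- finish_job(): hands the job in; it is judged then, once.
The state is a dict: "time_s": time; "joints": joint angles; "dq": joint speeds; "tau": joint torques, N m; "eef_pos": TCP position; "ee_rot": TCP orientation; "force": force on the tool from outside, world axes, zero at the start; "wrist_torque": the same for the moment, N m; "grip_width": opening from 0.0 (shut) to 1.0 (fully open); "grip_force": force on a finger pad.
Only numpy, scipy, OpenCV 4.12 (cv2) and the standard library are available. Lean on these libraries where they do the work, as an engineer would, in place of code of your own. Each camera call takes 0.05 s, during which the arm holds its last target. There are 200 camera calls.

TASK

Pick up the scraper block from its rubber pad and use it to wipe all four loose steel chips off the bench plate into the chip tray at the plate's end; do not touch the chips with the gripper. Then stand the scraper back on its pad, sole down and lined up along the middle of the pad as it stood, let go of it, and leave the other things on the bench where they are.

Things in the scene. Friction and masses are not known exactly. Their poses are not given: they have to be found in the camera images.
- plate: fixed dark steel bench plate, 170 (its x) x 220 (its y) x 36 mm high with a flat open top, bolted down by four low lugs (10 mm high, bolt heads to 16 mm) on its two long sides; origin at the centre of its underside, on the bench; its x axis points roughly away from the robot, so its two short ends face left and right
- tray: fixed open aluminium chip tray, outside 220 (its x) x 130 (its y) x 28 mm high, walls 4 mm, floor 4 mm; its long side stands 3 mm off one short end of the plate (left or right, differs from start to start), parallel to it, its rim 8 mm below the plate's top; origin at the centre of its underside, on the bench
- pad: fixed black rubber pad, 170 (its x) x 90 (its y) x 4 mm, on the bench off the plate's other short end, with its centre 178 mm from the plate's centre; origin at the centre of its underside, axes parallel to the plate's
- scraper: loose scraper block, 0.2 to 0.45 kg, standing on the pad: foot 120 (its x) x 30 (its y) x 42 mm high, wood with a flat steel sole (120 x 28 mm), and centred on it a wooden grip 90 (x) x 24 (y) mm that rises from 42 to 92 mm above the sole; origin at the centre of the sole, z up; both long faces can sweep
- chip0_mid (a point): loose steel chip: a bent strip 56 to 62 mm end to end, 4 mm thick, standing on its edge 14 mm high, 25 g, bowed by 12 to 16 mm; this point is near its middle (at the start 7 mm above the plate)
- chip1_mid (a point): loose steel chip: a bent strip 56 to 62 mm end to end, 4 mm thick, standing on its edge 14 mm high, 25 g, bowed by 12 to 16 mm; this point is near its middle (at the start 7 mm above the plate)
- chip2_mid (a point): loose steel chip: a bent strip 56 to 62 mm end to end, 4 mm thick, standing on its edge 14 mm high, 25 g, bowed by 12 to 16 mm; this point is near its middle (at the start 7 mm above the plate)
- chip3_mid (a point): loose steel chip: a bent strip 56 to 62 mm end to end, 4 mm thick, standing on its edge 14 mm high, 25 g, bowed by 12 to 16 mm; this point is near its middle (at the start 7 mm above the plate)
- chip0: the same chip as a body; origin at mid-length on its lower edge, x along the strip's chord
- chip1: the same chip as a body; origin at mid-length on its lower edge, x along the strip's chord
- chip2: the same chip as a body; origin at mid-length on its lower edge, x along the strip's chord
- chip3: the same chip as a body; origin at mid-length on its lower edge, x along the strip's chord
- bolt: bystander: large hexagon bolt standing on its head, 58 mm across, 109 mm high; origin under its head
- collar: bystander: steel shaft collar, 84 mm across, 30 mm high; origin at the centre of its underside
- oilcan: bystander: grey can, 64 mm across, 130 mm high; origin at the centre of its underside
- spanner: bystander: steel spanner, 190 mm long, lying on the bench; origin near mid-length

How it is judged:
By the outcome, as a careful person would: the job done as asked, in the order asked, and still so for the second after the job is handed in, with the robot touching nothing.
It also fails if it takes over 58 s, if anything falls off the work surface, if the arm or the gripper's body presses on something with over 40 N, if the wrist force passes 120 N, or if a joint passes its speed limit or range.

## Working session

There is one attempt and no reset: what is moved stays moved. The work goes in short steps, Python scripts to look and compute and a shell command to move; the robot and the scene stay as the last step left them, time stands still between calls to the robot, and variables do not carry over. Pictures are saved under pics/ and viewed, at most 10 in all, crops included, and the job is handed in when it is done.

```bash
ls; mkdir -p pics
python3 - <<'E'
from rig import sense, eyes
import cv2
s=sense();print(s)
for n in("scene","top"):
    im=eyes.capture(n);cv2.imwrite(f"pics/{n}0.png",im[:,:,::-1]);print(n,eyes.calibration(n))
print(eyes.calibration("wrist"))
E
```

```text
pics
{'time_s': 0.0, 'joints': array([ 8.90595193e-01,  3.13446262e-01,  1.49849644e+00, -2.97948874e-06,
        1.33102945e+00, -2.23385909e-01]), 'dq': array([-0.00206962,  0.00048068,  0.00014673,  0.00016784,  0.00019382,
        0.00065836]), 'tau': array([ 3.52861412e-05, -4.12260318e+01, -2.59744692e+01, -1.55366829e-04,
        4.10754903e-03,  1.72746052e-06]), 'eef_pos': array([231.40271511, 470.9479936 , 241.71465178]), 'ee_rot': array([-2.99828631e-04,  2.26426382e-01,  9.74028038e-01, -6.21174790e-04]), 'force': array([0.21347182, 0.69125081, 0.263957  ]), 'wrist_torque': array([ 0.02803441, -0.02878015,  0.09341485]), 'grip_force': 0.0, 'grip_width': 0.9993401711482863}
scene {'fx': 435.34560142071393, 'fy': 435.34560142071393, 'cx': 322.8097069070691, 'cy': 202.3210884367035, 'cam_to_world': array([[ 3.74863012e-01,  5.88904215e-01, -7.16009460e-01,
         1.59067800e+03],
       [ 9.26959998e-01, -2.25654122e-01,  2.99708824e-01,
        -4.07533380e+02],
       [ 1.49293033e-02, -7.76061880e-01, -6.30480034e-01,
         9.38587319e+02],
       [ 0.00000000e+00,  
[... 278 characters left out ...]
.99810313e-01,  9.78749811e-03,  1.68387050e-02,
        -3.98906538e+00],
       [-1.82504929e-02, -1.68897315e-01, -9.85464670e-01,
         1.31663911e+03],
       [ 0.00000000e+00,  0.00000000e+00,  0.00000000e+00,
         1.00000000e+00]])}
{'fx': 341.7518759163167, 'fy': 341.7518759163167, 'cx': 320.65013987683164, 'cy': 200.77765207676498, 'mount': array([[ 4.10318467e-04, -9.47775258e-01, -3.18938696e-01,
         8.09279779e+01],
       [ 9.99999914e-01,  4.05592276e-04,  8.12322517e-05,
        -8.79544980e-02],
       [ 5.23691531e-05, -3.18938702e-01,  9.47775343e-01,
        -1.31524692e+02],
       [ 0.00000000e+00,  0.00000000e+00,  0.00000000e+00,
         1.00000000e+00]])}
```

View pics/top0.png

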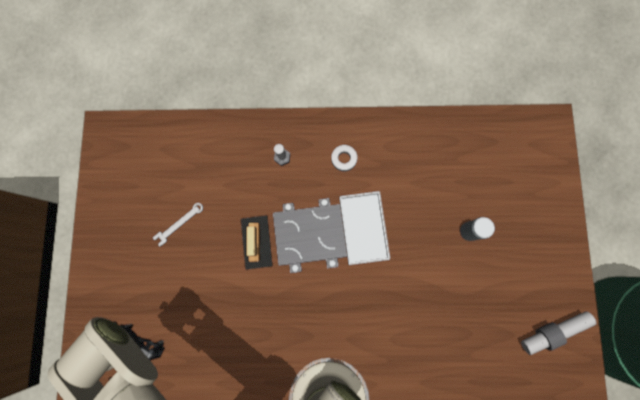

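View pics/scene0.png

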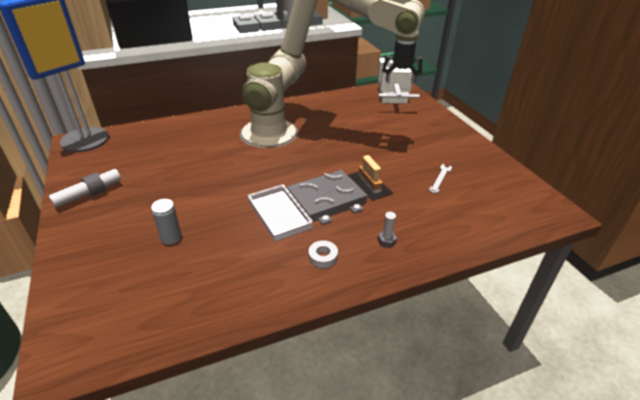

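Top view: the pad with scraper is on the left at about (256,242), the plate's centre near (310,236), and the tray on the right near (364,228). The bolt is at (282,155) and the collar at (344,157). Next I'll enlarge this view.

```bash
cat > h.py <<'E'
import numpy as np
from rig import sense, eyes
from scipy.spatial.transform import Rotation as R
def T(name,s=None):
    c=eyes.calibration(name)
    if name!="wrist": return c,c["cam_to_world"]
    M=np.eye(4);q=s["ee_rot"];M[:3,:3]=R.from_quat([q[1],q[2],q[3],q[0]]).as_matrix();M[:3,3]=s["eef_pos"]
    return c,M@c["mount"]
def px2w(name,uv,z,s=None):
    c,M=T(name,s);uv=np.atleast_2d(uv).astype(float)
    d=np.c_[(uv[:,0]-c["cx"])/c["fx"],(uv[:,1]-c["cy"])/c["fy"],np.ones(len(uv))]@M[:3,:3].T
    o=M[:3,3];return o+d*((z-o[2])/d[:,2])[:,None]
def w2px(name,P,s=None):
    c,M=T(name,s);p=(np.atleast_2d(P)-M[:3,3])@M[:3,:3]
    return np.c_[p[:,0]/p[:,2]*c["fx"]+c["cx"],p[:,1]/p[:,2]*c["fy"]+c["cy"]]
E
python3 - <<'E'
import cv2
from h import *
im=cv2.imread("pics/top0.png")[180:280,230:400]
cv2.imwrite("pics/topc.png",cv2.resize(im,None,fx=4.7,fy=4.7,interpolation=cv2.INTER_CUBIC))
E
```

```text
(no output)
```

View pics/topc.png

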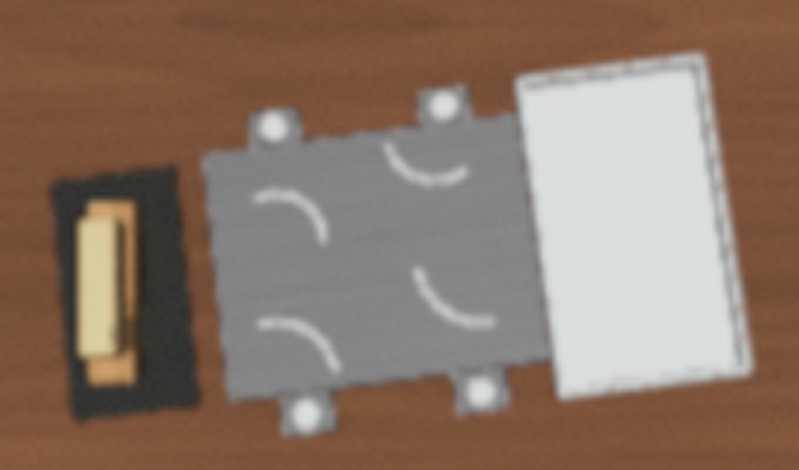

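The crop shows the pad corners at (52,183), (176,168), (198,404) and (73,418). The plate corners are at (204,155), (513,115), (550,358) and (230,400). There are four chips on the plate.

Run:
```python
from h import *
np.set_printoptions(precision=1,suppress=True)
f=lambda L,z:px2w("top",(np.array(L)+.5)/4.7+[230,180]-.5,z)[:,:2]
for n,L,z in (("pad",[(52,183),(176,168),(198,404),(73,418)],4),("plate",[(204,155),(513,115),(550,358),(230,400)],36),("tray",[(517,76),(705,55),(750,375),(560,398)],28),("grip",[(78,220),(122,218),(119,357),(79,357)],96),("foot",[(87,200),(135,200),(135,385),(88,385)],46),
 ("chips",[(253,198),(305,200),(323,242),(260,323),(310,335),(337,370),(388,146),(425,182),(466,170),(418,268),(445,308),(493,322)],50)):
    P=f(L,z);c=P.mean(0);print(n,c);
    if n=="chips":print(P);continue
    e=P[0]-P[3]+P[1]-P[2];print(np.degrees(np.arctan2(e[1],e[0])),np.linalg.norm(P-np.roll(P,1,0),axis=1))
s=sense();q=s["ee_rot"];print(R.from_quat([q[1],q[2],q[3],q[0]]).as_matrix())
```

```text
pad [483.6 234.7]
6.436330442056611 [164.8  88.2 165.6  87. ]
plate [504.9  58.6]
7.271873559282993 [168.1 215.  167.8 217.8]
tray [ 526.1 -118.8]
6.369572535043294 [223.2 131.9 222.  129.6]
grip [480.7 234.4]
0.9152880039710247 [88.9 28.9 90.1 25.9]
foot [481.2 236.2]
1.4284240123589378 [124.8  32.9 124.7  31.6]
chips [504.3  61.7]
[[543.6 140.2]
 [541.9 104.8]
 [513.3  92.5]
 [459.2 134.7]
 [450.9 101. ]
 [427.6  82.9]
 [578.4  48.3]
 [553.5  23.3]
 [561.4  -4.7]
 [495.2  28.3]
 [468.2  10.4]
 [458.6 -21.7]]
[[-0.9  0.4 -0. ]
 [ 0.4  0.9 -0. ]
 [ 0.  -0.  -1. ]]
```

```bash
python3 -m jog '[[-0.041,-0.0127,0.008,0,0,0,0.0854],[-0.041,-0.0127,0.008,0,0,0,0.0854],[-0.041,-0.0127,0.008,0,0,0,0.0854],[-0.041,-0.0127,0.008,0,0,0,0.0854],[-0.041,-0.0127,0.008,0,0,0,0.0854]]'
python3 -m jog '[[-0.041,-0.0127,0.008,0,0,0,0.0854],[-0.041,-0.0127,0.008,0,0,0,0.0854],[-0.041,-0.0127,0.008,0,0,0,0.0854],[0,0,0,0,0,-0.12,0.0854],[0,0,0,0,0,-0.12,0.0854]]'
python3 -m jog '[[0,0,0,0,0,-0.12,0.0854],[0,0,0,0,0,-0.118,0.0854],[0,0,0,0,0,0,0.0854]]'
python3 - <<'E'
import cv2
from h import *
s=sense();im=eyes.capture("wrist");cv2.imwrite("pics/w1.png",im[:,:,::-1]);np.save("w1.npy",[s],allow_pickle=True);print(s)
E
```

```text
time_s: 0.6
eef_pos: [388.4, 322.4, 201.8]
ee_rot: [-0.0, 0.226, 0.974, -0.0]
force: [0.4, 1.0, 0.5]
grip_width: 1.003
grip_force: 0.0
time_s: 1.1
eef_pos: [481.6, 234.2, 177.5]
ee_rot: [-0.001, 0.107, 0.994, -0.0]
force: [-0.4, 0.2, 0.5]
grip_width: 0.998
grip_force: 0.0
time_s: 1.4
eef_pos: [481.0, 235.3, 178.0]
ee_rot: [-0.0, -0.011, 1.0, -0.0]
force: [-0.6, -0.5, -0.0]
grip_width: 1.001
grip_force: 0.0
{'time_s': 1.4, 'joints': array([ 2.35935607e-01,  3.94004604e-01,  1.55857776e+00,  6.44921103e-06,
        1.18971271e+00, -1.35698632e+00]), 'dq': array([ 0.00055844, -0.00029771, -0.00031804, -0.00085506, -0.00138714,
        0.12118126]), 'tau': array([-5.42222452e-02, -4.34303713e+01, -2.44585526e+01, -3.30486611e-03,
        1.35612732e-03, -1.23431996e+00]), 'eef_pos': array([481.0013724, 235.2543388, 177.9791828]), 'ee_rot': array([-3.43037460e-04, -1.10613726e-02,  9.99938759e-01, -7.53967530e-05]), 'force': array([-0.59456678, -0.45085677, -0.01763416]), 'wrist_torque': array([-0.04728329,  0.04902242,  0.01062534]), 'grip_force': 0.0, 'grip_width': 1.0012495224432365}
```

View pics/w1.png

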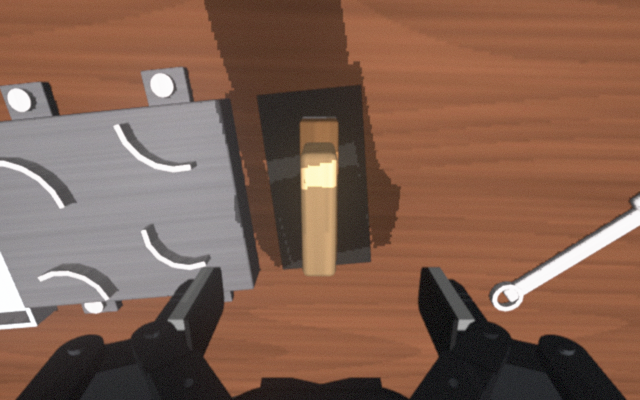

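The wrist picture shows the scraper upright at about (319,200), yawed about 6° relative to the pad, whose corners are near (258,95), (360,86), (371,262) and (283,269). I'll check this by overlaying a model.

Run:
```python
import cv2
from h import *
np.set_printoptions(precision=1,suppress=True)
s=np.load("w1.npy",allow_pickle=True)[0]
im=cv2.imread("pics/w1.png")
def rect(c,yaw,w,h,z):
    a=np.radians(yaw);r=np.array([[np.cos(a),-np.sin(a)],[np.sin(a),np.cos(a)]])
    p=np.array([[w,h],[w,-h],[-w,-h],[-w,h]])/2@r.T+c
    return np.c_[p,np.full(4,z)]
def measure(L,z):
    P=px2w("wrist",L,z,s)[:,:2];e=P[0]-P[3]+P[1]-P[2];print(P.mean(0),np.degrees(np.arctan2(e[1],e[0])),np.linalg.norm(P-np.roll(P,1,0),axis=1))
measure([(258,95),(360,86),(371,262),(283,269)],4)
big=cv2.resize(im[60:320,200:420],None,fx=2.3,fy=2.3,interpolation=cv2.INTER_CUBIC)
for c,y,w,h,z,col in (((483.6,235),6.8,170,90,4,(255,0,255)),((481,235),1.3,120,30,46,(0,255,0)),((481,235),1.3,90,24,96,(255,0,0))):
    q=(w2px("wrist",rect(c,y,w,h,z),s)-[200,60])*2.3
    cv2.polylines(big,[q.round().astype(int)],True,col,1)
cv2.imwrite("pics/w1o.png",big)
```

```text
[487.5 232.9] -173.15229570363869 [168.8  87.2 168.3  88.9]
```

View pics/w1o.png

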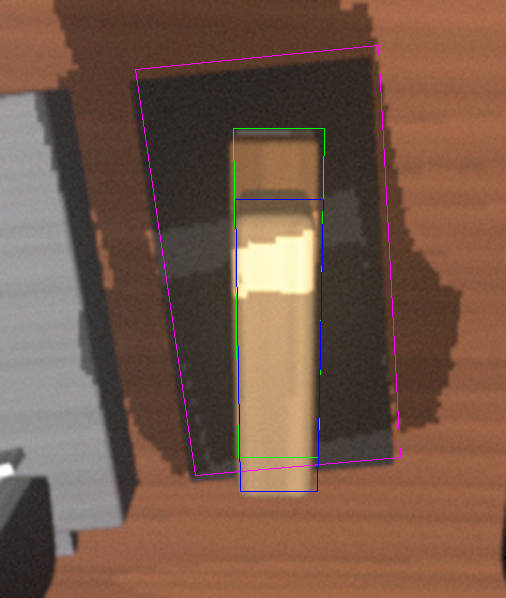

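The overlay shows the pad about 4 mm farther in x and 2 mm less in y than the model, and the scraper is about (483.5, 234) with yaw near 1.3°. I'll descend and grip.

```bash
python3 -m jog '[[-0.0025,-0.0012,0.03,0,0,0,0.0854],[0,0,0.03,0,0,0,0.0854],[0,0,0.03,0,0,0,0.0854],[0,0,0.024,0,0,0,0.0854],[0,0,0,0,0,0,0.05]]' 80
python3 -m jog '[[0,0,0,0,0,0,0.015],[0,0,0,0,0,0,0.015],[0,0,0,0,0,0,0.015],[0,0,0,0,0,0,0.015],[0,0,0,0,0,0,0.015]]' 80
python3 -m jog '[[0,0,0,0,0,0,0.015],[0,0,0,0,0,0,0.015],[0,0,0,0,0,0,0.015]]' 80
```

```text
time_s: 1.95
eef_pos: [481.9, 233.7, 61.6]
ee_rot: [-0.003, -0.009, 1.0, -0.001]
force: [-0.5, -0.3, 0.4]
grip_width: 0.86
grip_force: 0.0
time_s: 2.45
eef_pos: [484.3, 234.3, 65.6]
ee_rot: [0.001, -0.01, 1.0, 0.0]
force: [-1.1, -1.7, 6.8]
grip_width: 0.274
grip_force: 78.8
time_s: 2.75
eef_pos: [484.3, 234.3, 65.6]
ee_rot: [0.001, -0.01, 1.0, 0.0]
force: [-1.0, -0.8, 5.8]
grip_width: 0.273
grip_force: 78.8
```

```bash
python3 -m jog '[[0,0,-0.02,0,0,0,0.015],[0,0,-0.02,0,0,0,0.015],[0,0,-0.02,0,0,-0.048,0.015],[0,0,0,0,0,-0.048,0.015],[0,0,0,0,0,0,0.015]]' 80
cat >> h.py <<'E'
A=np.radians(6.8);U=np.array([np.cos(A),np.sin(A)]);V=np.array([-U[1],U[0]]);PC=np.array([506.5,57.])
def loc(P):
    d=np.atleast_2d(P)[:,:2]-PC;return np.c_[d@U,d@V]
E
python3 - <<'E'
from h import *
np.set_printoptions(precision=1,suppress=True)
s=np.load("w1.npy",allow_pickle=True)[0]
print(loc(px2w("wrist",[(145,232),(165,258),(206,265),(118,125),(145,160),(190,168),(0,162),(40,178),(62,206),(40,278),(75,273),(107,298),(219,101),(255,288)],50,s)))
print("plate corner z36",loc(px2w("wrist",[(219,101),(255,288)],36,s)))
s=sense();print(s["eef_pos"],s["ee_rot"],loc(s["eef_pos"]),s["joints"])
E
```

```text
time_s: 3.25
eef_pos: [483.6, 234.2, 124.8]
ee_rot: [0.0, -0.059, 0.998, 0.0]
force: [0.5, -0.4, -3.3]
grip_width: 0.273
grip_force: 79.0
[[ 14.9  31.6]
 [ 40.1  42.3]
 [ 50.   75.6]
 [-72.1  34. ]
 [-44.2  47.2]
 [-34.7  80.4]
 [-53.4 -64.6]
 [-38.1 -38.4]
 [-13.8 -29. ]
 [ 48.7 -70.3]
 [ 46.8 -38.5]
 [ 74.  -18.4]
 [-81.8 112.3]
 [ 76.5 113.7]]
plate corner z36 [[-81.6 108.3]
 [ 85.2 109.8]]
[483.6 234.2 124.8] [ 0.  -0.1  1.   0. ] [[ -1.8 178.6]] [ 0.2  0.5  1.6  0.   1.1 -1.5]
```

```bash
python3 -m jog '[[-0.0135,-0.0433,0,0,0,0,0.015],[-0.0135,-0.0433,0,0,0,0,0.015],[-0.0135,-0.0433,0,0,0,0,0.015],[-0.0135,-0.0433,0,0,0,0,0.015],[0,0,0,0,0,0,0.015]]' 80
python3 -m jog '[[0,0,0,0,0,0,0.015],[0,0,0.01,0,0,0,0.015],[0,0,0.01,0,0,0,0.015],[0,0,0.005,0,0,0,0.015],[0,0,0,0,0,0,0.015]]' 80
python3 -c "
from h import *
print(loc(sense()['eef_pos']),sense()['eef_pos'])"
```

```text
time_s: 3.75
eef_pos: [559.1, 63.8, 123.8]
ee_rot: [0.0, -0.055, 0.998, -0.001]
force: [-0.6, 1.3, -3.1]
grip_width: 0.269
grip_force: 80.1
time_s: 4.25
eef_pos: [557.1, 69.1, 98.5]
ee_rot: [-0.001, -0.059, 0.998, 0.0]
force: [0.0, 0.3, -3.3]
grip_width: 0.27
grip_force: 80.0
[[51.63406224  6.05548543]] [557.05384934  69.12656603  98.53064417]
```

```bash
python3 -m jog '[[0,-0.008,0,0,0,0,0.015],[0,-0.015,0,0,0,0,0.015],[0,-0.015,0,0,0,0,0.015],[0,-0.015,0,0,0,0,0.015],[0,-0.015,0,0,0,0,0.015]]' 80
python3 -m jog '[[0,-0.015,0,0,0,0,0.015],[0,-0.015,0,0,0,0,0.015],[0,-0.015,0,0,0,0,0.015],[0,-0.015,0,0,0,0,0.015],[0,-0.008,0,0,0,0,0.015]]' 80
python3 -m jog '[[0,0,0,0,0,0,0.015],[0,0,-0.01,0,0,0,0.015],[0,0,-0.016,0,0,0,0.015],[0,0,0,0,0,0,0.015]]' 80
python3 - <<'E'
import cv2
from h import *
s=sense();print(s['eef_pos'],loc(s['eef_pos']))
im=cv2.resize(eyes.capture("wrist"),(480,300));t=eyes.capture("top")[170:290,220:410]
o=np.zeros((600,480,3),np.uint8);o[:300]=im;t=cv2.resize(t,(475,300));o[300:,:475]=t
cv2.imwrite("pics/p1.png",o[:,:,::-1])
E
```

```text
time_s: 4.75
eef_pos: [565.7, -0.8, 99.4]
ee_rot: [0.0, -0.058, 0.998, 0.0]
force: [-0.4, 1.4, -2.2]
grip_width: 0.267
grip_force: 80.1
time_s: 5.25
eef_pos: [573.5, -68.3, 99.2]
ee_rot: [-0.0, -0.058, 0.998, -0.0]
force: [0.0, -0.3, -4.1]
grip_width: 0.269
grip_force: 80.0
time_s: 5.65
eef_pos: [574.5, -66.2, 127.8]
ee_rot: [0.002, -0.059, 0.998, -0.001]
force: [0.5, 0.0, -2.5]
grip_width: 0.269
grip_force: 80.2
[574.52926531 -66.23447935 127.82270424] [[  52.9592626  -130.42252238]]
```

View pics/p1.png

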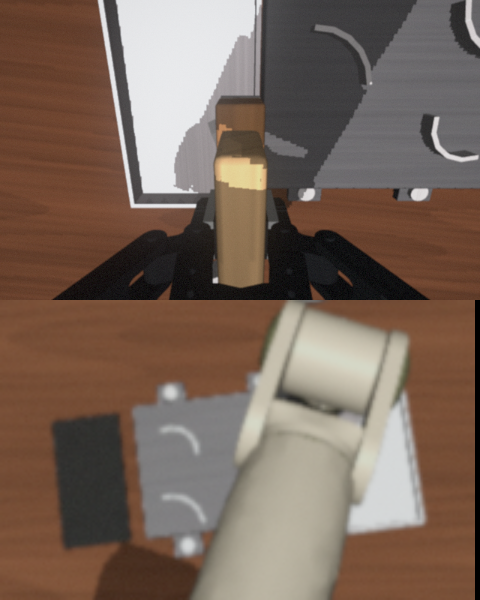

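The wrist view shows chip2 off the plate. Chip3 (340,45), chip0 and chip1 are still in place. Chip3 is next.

```bash
python3 -m jog '[[0.0233,0.034,0,0,0,0,0.015],[0.0233,0.034,0,0,0,0,0.015],[0.0233,0.034,0,0,0,0,0.015],[0.0233,0.034,0,0,0,0,0.015],[0,0,0,0,0,0,0.015]]' 80
python3 -m jog '[[0,0,0,0,0,0,0.015],[0,0,0.012,0,0,0,0.015],[0,0,0.012,0,0,0,0.015],[0,0,0.004,0,0,0,0.015],[0,0,0,0,0,0,0.015]]' 80
python3 -c "
from h import *
print(loc(sense()['eef_pos']),sense()['eef_pos'])"
```

```text
time_s: 6.25
eef_pos: [461.5, 60.7, 124.6]
ee_rot: [-0.002, -0.06, 0.998, 0.001]
force: [0.5, 0.4, -2.4]
grip_width: 0.273
grip_force: 80.3
time_s: 6.75
eef_pos: [465.3, 56.9, 97.7]
ee_rot: [-0.0, -0.058, 0.998, -0.0]
force: [-5.2, -1.0, 5.5]
grip_width: 0.272
grip_force: 81.2
[[-40.87319905   4.81428775]] [465.34429236  56.94087272  97.68692038]
```

```bash
python3 -m jog '[[0,-0.008,-0.0012,0,0,0,0.015],[0,-0.015,0,0,0,0,0.015],[0,-0.015,0,0,0,0,0.015],[0,-0.015,0,0,0,0,0.015],[0,-0.015,0,0,0,0,0.015]]' 80
python3 -m jog '[[0,-0.015,0,0,0,0,0.015],[0,-0.015,0,0,0,0,0.015],[0,-0.015,0,0,0,0,0.015],[0,-0.015,0,0,0,0,0.015],[0,-0.008,0,0,0,0,0.015]]' 80
python3 -m jog '[[0,0,0,0,0,0,0.015],[0,0,-0.012,0,0,0,0.015],[0,0,-0.016,0,0,0,0.015],[0,0,0,0,0,0,0.015]]' 80
python3 - <<'E'
import cv2
from h import *
s=sense();print(s['eef_pos'],loc(s['eef_pos']))
im=eyes.capture("wrist");cv2.imwrite("pics/p2.png",im[:,:,::-1]);np.save("p2.npy",[s],allow_pickle=True)
E
```

```text
time_s: 7.25
eef_pos: [473.3, -11.5, 98.4]
ee_rot: [0.0, -0.058, 0.998, -0.0]
force: [-0.3, -0.4, -3.2]
grip_width: 0.273
grip_force: 80.3
time_s: 7.75
eef_pos: [481.1, -79.1, 98.5]
ee_rot: [0.0, -0.058, 0.998, -0.0]
force: [0.2, 0.6, -2.9]
grip_width: 0.273
grip_force: 80.3
time_s: 8.15
eef_pos: [481.9, -77.3, 128.8]
ee_rot: [0.002, -0.059, 0.998, -0.001]
force: [0.2, -0.5, -3.4]
grip_width: 0.268
grip_force: 80.6
[481.91591317 -77.31378585 128.79729954] [[ -40.31443551 -130.45810318]]
```

View pics/p2.png

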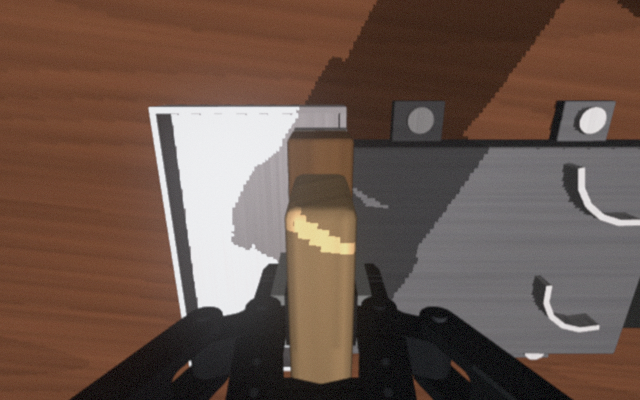

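Chip3 is off the plate too, with only chip0 near (565,310) and chip1 near (600,200) left. Chip0 is next.

```bash
python3 -m jog '[[-0.0125,0.0389,0,0,0,0,0.015],[-0.0125,0.0389,0,0,0,0,0.015],[-0.0125,0.0389,0,0,0,0,0.015],[-0.0125,0.0389,0,0,0,0,0.015],[-0.0125,0.0389,0,0,0,0,0.015]]' 80
python3 -m jog '[[-0.0125,0.0389,0,0,0,0,0.015],[0,0,0,0,0,0,0.015],[0,0,0.012,0,0,0,0.015],[0,0,0.012,0,0,0,0.015],[0,0,0.003,0,0,0,0.015]]' 80
python3 -m jog '[[0,0,0,0,0,0,0.015],[0,0,0,0,0,0,0.015]]' 80
python3 -c "
from h import *
print(loc(sense()['eef_pos']),sense()['eef_pos'])"
```

```text
time_s: 8.7
eef_pos: [519.8, 125.1, 126.0]
ee_rot: [-0.0, -0.059, 0.998, 0.0]
force: [1.1, -1.2, -2.4]
grip_width: 0.267
grip_force: 80.7
time_s: 9.2
eef_pos: [526.8, 162.1, 97.8]
ee_rot: [-0.002, -0.058, 0.998, -0.0]
force: [-8.7, -0.2, 14.7]
grip_width: 0.269
grip_force: 83.2
time_s: 9.4
eef_pos: [528.1, 162.4, 99.2]
ee_rot: [-0.0, -0.058, 0.998, -0.0]
force: [0.2, 0.2, -2.7]
grip_width: 0.276
grip_force: 81.1
[[ 33.93337663 102.1074244 ]] [528.10474833 162.40699701  99.2063235 ]
```

```bash
python3 -m jog '[[0,-0.008,-0.0005,0,0,0,0.015],[0,-0.015,0,0,0,0,0.015],[0,-0.015,0,0,0,0,0.015],[0,-0.015,0,0,0,0,0.015],[0,-0.015,0,0,0,0,0.015]]' 80
python3 -m jog '[[0,-0.015,0,0,0,0,0.015],[0,-0.015,0,0,0,0,0.015],[0,-0.015,0,0,0,0,0.015],[0,-0.015,0,0,0,0,0.015],[0,-0.015,0,0,0,0,0.015]]' 80
python3 -m jog '[[0,-0.015,0,0,0,0,0.015],[0,-0.015,0,0,0,0,0.015],[0,-0.015,0,0,0,0,0.015],[0,-0.015,0,0,0,0,0.015],[0,-0.015,0,0,0,0,0.015]]' 80
python3 -m jog '[[0,-0.015,0,0,0,0,0.015],[0,-0.004,0,0,0,0,0.015],[0,0,-0.012,0,0,0,0.015],[0,0,-0.016,0,0,0,0.015],[0,0,0,0,0,0,0.015]]' 80
python3 - <<'E'
import cv2
from h import *
s=sense();print(s['eef_pos'],loc(s['eef_pos']))
im=eyes.capture("wrist");cv2.imwrite("pics/p3.png",im[:,:,::-1]);np.save("p3.npy",[s],allow_pickle=True)
E
```

```text
time_s: 9.9
eef_pos: [536.2, 93.8, 100.0]
ee_rot: [0.0, -0.058, 0.998, -0.0]
force: [0.8, 0.1, -3.5]
grip_width: 0.273
grip_force: 80.9
time_s: 10.4
eef_pos: [544.9, 19.8, 100.0]
ee_rot: [-0.0, -0.059, 0.998, 0.0]
force: [-0.2, 0.6, -2.8]
grip_width: 0.272
grip_force: 80.9
time_s: 10.9
eef_pos: [553.7, -54.7, 100.0]
ee_rot: [-0.0, -0.059, 0.998, -0.0]
force: [-0.6, 0.8, -3.0]
grip_width: 0.268
grip_force: 80.9
time_s: 11.4
eef_pos: [556.9, -72.1, 130.6]
ee_rot: [0.002, -0.059, 0.998, -0.001]
force: [-0.5, 1.2, -2.7]
grip_width: 0.273
grip_force: 81.1
[556.88986688 -72.05758537 130.58823237] [[  34.75446953 -134.11609103]]
```

View pics/p3.png

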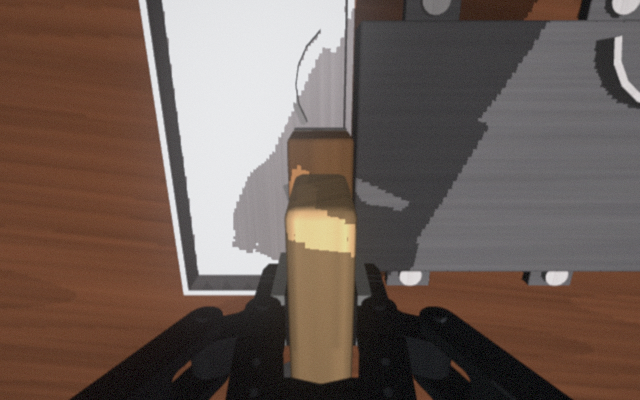

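Chip3 lies in the tray at about (303,75), and chip0 is off the plate. Chip1 is the last one.

```bash
python3 -m jog '[[0.0148,0.0398,0,0,0,0,0.015],[0.0148,0.0398,0,0,0,0,0.015],[0.0148,0.0398,0,0,0,0,0.015],[0.0148,0.0398,0,0,0,0,0.015],[0.0148,0.0398,0,0,0,0,0.015]]' 80
python3 -m jog '[[0.0148,0.0398,0,0,0,0,0.015],[0,0,0,0,0,0,0.015],[0,0,0.012,0,0,0,0.015],[0,0,0.01,0,0,0,0.015],[0,0,0.004,0,0,0,0.015]]' 80
python3 -m jog '[[0,0,0.0015,0,0,0,0.015],[0,0,0,0,0,0,0.015]]' 80
python3 -c "
from h import *
print(loc(sense()['eef_pos']),sense()['eef_pos'])"
```

```text
time_s: 11.95
eef_pos: [457.6, 118.3, 127.6]
ee_rot: [-0.0, -0.059, 0.998, 0.0]
force: [-0.1, 1.6, -3.0]
grip_width: 0.27
grip_force: 81.2
time_s: 12.45
eef_pos: [439.1, 154.3, 100.8]
ee_rot: [-0.001, -0.058, 0.998, -0.0]
force: [-0.7, -0.3, -3.0]
grip_width: 0.27
grip_force: 81.3
time_s: 12.65
eef_pos: [439.8, 154.3, 100.4]
ee_rot: [-0.0, -0.058, 0.998, 0.0]
force: [0.9, -0.2, -3.3]
grip_width: 0.269
grip_force: 81.3
[[-54.75151078 104.50503566]] [439.75982735 154.28709969 100.3880096 ]
```

```bash
python3 -m jog '[[0,-0.008,0.0007,0,0,0,0.015],[0,-0.015,0,0,0,0,0.015],[0,-0.015,0,0,0,0,0.015],[0,-0.015,0,0,0,0,0.015],[0,-0.015,0,0,0,0,0.015]]' 80
python3 -m jog '[[0,-0.015,0,0,0,0,0.015],[0,-0.015,0,0,0,0,0.015],[0,-0.015,0,0,0,0,0.015],[0,-0.015,0,0,0,0,0.015],[0,-0.015,0,0,0,0,0.015]]' 80
python3 -m jog '[[0,-0.015,0,0,0,0,0.015],[0,-0.015,0,0,0,0,0.015],[0,-0.015,0,0,0,0,0.015],[0,-0.015,0,0,0,0,0.015],[0,-0.015,0,0,0,0,0.015]]' 80
python3 -m jog '[[0,-0.015,0,0,0,0,0.015],[0,-0.006,0,0,0,0,0.015],[0,0,-0.012,0,0,0,0.015],[0,0,-0.016,0,0,0,0.015],[0,0,0,0,0,0,0.015]]' 80
python3 -m jog '[[0,0.045,0,0,0,0,0.015],[0,0.045,0,0,0,0,0.015],[0,0.045,0,0,0,0,0.015],[0,0,0,0,0,0,0.015],[0,0,0,0,0,0,0.015]]' 80
python3 - <<'E'
import cv2
from h import *
s=sense();print(s['eef_pos'],loc(s['eef_pos']))
im=eyes.capture("wrist");cv2.imwrite("pics/p4.png",im[:,:,::-1]);np.save("p4.npy",[s],allow_pickle=True)
E
```

```text
time_s: 13.15
eef_pos: [447.9, 85.8, 100.1]
ee_rot: [0.0, -0.058, 0.998, -0.0]
force: [-0.4, -0.5, -2.6]
grip_width: 0.275
grip_force: 81.3
time_s: 13.65
eef_pos: [456.5, 11.3, 100.1]
ee_rot: [0.0, -0.058, 0.998, -0.0]
force: [0.5, 0.8, -2.7]
grip_width: 0.272
grip_force: 81.3
time_s: 14.15
eef_pos: [465.3, -63.3, 100.0]
ee_rot: [0.0, -0.058, 0.998, -0.0]
force: [0.1, 0.2, -3.1]
grip_width: 0.267
grip_force: 81.3
time_s: 14.65
eef_pos: [468.6, -82.8, 130.0]
ee_rot: [0.002, -0.059, 0.998, -0.001]
force: [-1.3, -0.1, -2.8]
grip_width: 0.272
grip_force: 81.5
time_s: 15.15
eef_pos: [451.5, 52.2, 127.7]
ee_rot: [-0.0, -0.06, 0.998, -0.0]
force: [-0.3, -0.5, -2.9]
grip_width: 0.271
grip_force: 81.6
[451.54072193  52.20194114 127.74126295] [[-55.14077668   1.74308966]]
```

View pics/p4.png

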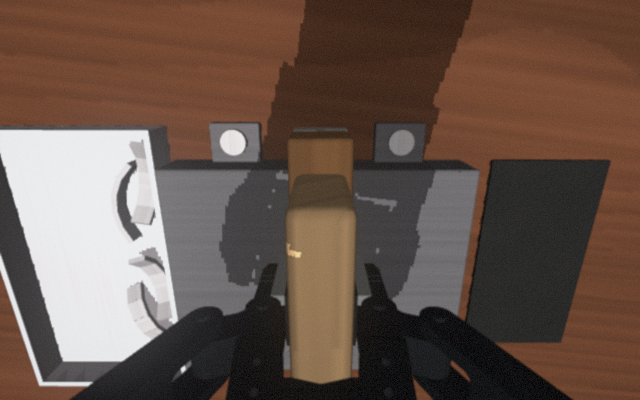

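Two pairs of chips lie in the tray at (135,185) and (150,290), and the plate is clear. Pad corners in this view are (490,160), (608,160), (563,343) and (467,343).

Run:
```python
from h import *
np.set_printoptions(precision=1,suppress=True)
s=np.load("p4.npy",allow_pickle=True)[0]
P=loc(px2w("wrist",[(490,160),(608,160),(563,343),(467,343)],4,s));print("pad",P.mean(0));print(P)
t=loc(s["eef_pos"])
print("foot near edge rel",loc(px2w("wrist",[(290,137),(352,137)],s["eef_pos"][2]-61.6+42,s))-t)
print("grip near top edge rel",loc(px2w("wrist",[(290,207),(352,207)],s["eef_pos"][2]-61.6+92,s))-t)
s1=np.load("w1.npy",allow_pickle=True)[0]
Q=loc(px2w("wrist",[(258,95),(360,86),(371,262),(283,269)],4,s1));print(Q,Q.mean(0))
```

```text
pad [  1.7 176.7]
[[-83.2 129.3]
 [-83.4 218.7]
 [ 86.7 223.3]
 [ 86.9 135.4]]
foot near edge rel [[-59.8 -14.2]
 [-59.9  13. ]]
grip near top edge rel [[-45.1 -10.4]
 [-45.1   9.1]]
[[-82.9 133.1]
 [-81.8 220.3]
 [ 86.5 221.3]
 [ 85.9 132.4]] [  1.9 176.8]
```

```bash
python3 -m jog '[[-0.0142,0.0438,0,0,0,0,0.015],[-0.0142,0.0438,0,0,0,0,0.015],[-0.0142,0.0438,0,0,0,0,0.015],[-0.0142,0.0438,0,0,0,0,0.015],[0,0,0,0,0,0,0.015]]' 80
python3 -m jog '[[0,0,0.015,0,0,0,0.015],[0,0,0.015,0,0,0,0.015],[0,0,0.012,0,0,0,0.015],[0,0,0.006,0,0,0,0.015],[0,0,0,0,0,0,0.015]]' 80
python3 -c "
from h import *
s=sense();q=s['ee_rot']
print(loc(s['eef_pos']),s['eef_pos'],2*np.degrees(np.arctan2(-q[1],q[2])))"
```

```text
time_s: 15.7
eef_pos: [488.5, 235.0, 127.5]
ee_rot: [0.0, -0.06, 0.998, 0.001]
force: [0.3, -1.0, -2.9]
grip_width: 0.266
grip_force: 81.8
time_s: 16.2
eef_pos: [487.7, 231.2, 79.1]
ee_rot: [-0.001, -0.058, 0.998, -0.0]
force: [0.3, -0.3, -3.2]
grip_width: 0.274
grip_force: 81.8
[[  1.95709982 175.16864541]] [487.70266988 231.16815138  79.13871857] 6.660706923591458
```

Next I shift +1.5 mm in y and lower the last 13 mm gently.

```bash
python3 -m jog '[[0,0.0015,0.005,0,0,0,0.015],[0,0,0.004,0,0,0,0.015],[0,0,0.002,0,0,0,0.015],[0,0,0.001,0,0,0,0.015],[0,0,0,0,0,0,0.015]]' 80
python3 -m jog '[[0,0,0.001,0,0,0,0.015],[0,0,0,0,0,0,0.015],[0,0,0,0,0,0,0.015]]' 80
```

```text
time_s: 16.7
eef_pos: [487.6, 233.3, 67.8]
ee_rot: [-0.0, -0.059, 0.998, -0.0]
force: [-0.6, 0.1, -1.6]
grip_width: 0.27
grip_force: 81.8
time_s: 17.0
eef_pos: [487.6, 233.3, 66.9]
ee_rot: [0.0, -0.059, 0.998, 0.0]
force: [0.4, 0.1, -3.6]
grip_width: 0.273
grip_force: 81.8
```

```bash
python3 -m jog '[[0,0,0.001,0,0,0,0.015],[0,0,0,0,0,0,0.015],[0,0,0,0,0,0,0.015]]' 80
python3 -m jog '[[0,0,0.0005,0,0,0,0.015],[0,0,0,0,0,0,0.015],[0,0,0,0,0,0,0.015]]' 80
```

```text
time_s: 17.3
eef_pos: [487.6, 233.3, 65.8]
ee_rot: [-0.0, -0.059, 0.998, -0.0]
force: [0.1, 0.3, -2.6]
grip_width: 0.268
grip_force: 81.8
time_s: 17.6
eef_pos: [487.5, 233.3, 65.7]
ee_rot: [0.0, -0.059, 0.998, -0.0]
force: [-3.7, -1.9, 4.9]
grip_width: 0.269
grip_force: 82.7
```

```bash
python3 -m jog '[[0,0,0,0,0,0,0.04],[0,0,0,0,0,0,0.06],[0,0,0,0,0,0,0.0854],[0,0,0,0,0,0,0.0854],[0,0,0,0,0,0,0.0854]]' 
python3 -m jog '[[0,0,-0.02,0,0,0,0.0854],[0,0,-0.04,0,0,0,0.0854],[0,0,-0.04,0,0,0,0.0854],[0,0,-0.04,0,0,0,0.0854],[0,0,0,0,0,0,0.0854]]'
python3 -m jog '[[0,-0.04,-0.02,0,0,0,0.0854],[0,-0.04,-0.02,0,0,0,0.0854],[0,-0.04,0,0,0,0,0.0854],[0,0,0,0,0,0,0.0854],[0,0,0,0,0,0,0.0854]]'
python3 - <<'E'
import cv2
from h import *
s=sense();print(s['eef_pos'],loc(s['eef_pos']))
im=eyes.capture("wrist");cv2.imwrite("pics/p5.png",im[:,:,::-1]);np.save("p5.npy",[s],allow_pickle=True)
E
```

```text
time_s: 18.1
eef_pos: [487.6, 233.4, 65.3]
ee_rot: [0.0, -0.059, 0.998, 0.0]
force: [-0.2, 0.3, 0.2]
grip_width: 0.999
grip_force: 0.0
time_s: 18.6
eef_pos: [489.5, 233.9, 210.6]
ee_rot: [0.005, -0.059, 0.998, 0.001]
force: [-0.2, -0.0, 0.5]
grip_width: 0.999
grip_force: 0.0
time_s: 19.1
eef_pos: [501.5, 113.8, 244.8]
ee_rot: [-0.0, -0.058, 0.998, 0.0]
force: [-0.3, 1.2, -0.1]
grip_width: 0.998
grip_force: 0.0
[501.54332789 113.7652419  244.7635705 ] [[ 1.79942546 56.95281692]]
```

View pics/p5.png

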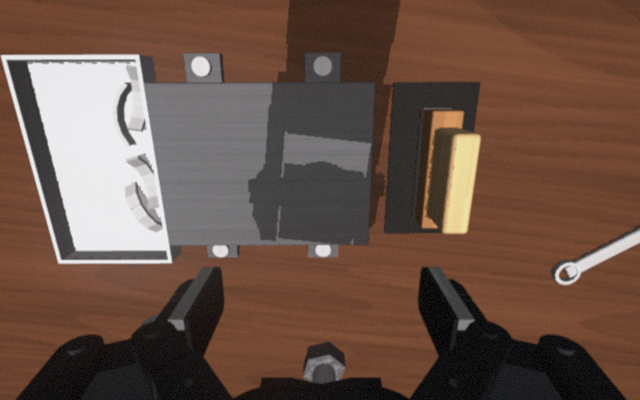

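The plate is clear and the scraper stands on the pad. Two overlapping pairs of chips lie in the tray near (132,100) and (145,190). I'll check numerically that neither pair is on the rim and that the scraper is aligned.

Run:
```python
import cv2
from h import *
np.set_printoptions(precision=1,suppress=True,linewidth=200)
s=np.load("p5.npy",allow_pickle=True)[0];im=cv2.imread("pics/p5.png");g=cv2.cvtColor(im,6)
def W(l,z):l=np.atleast_2d(l);return np.c_[PC+l[:,:1]*U+l[:,1:]*V,np.full(len(l),z)]
for x in range(-80,71,10):
    a=w2px("wrist",W([(x+1.8,-118.5),(x+1.8,-114.5),(x+1.8,-111.5)],28),s)
    r=int(round(a[0,1]));c=int(a[0,0]);print(x,r,"inner/outer rim/plate px",a[:,0],c-28,g[r,c-28:c+14])
# scraper grip top (z96)
P=loc(px2w("wrist",[(446,129),(480,134),(466,233),(443,233)],96,s));print(P,P.mean(0))
Q=loc(px2w("wrist",[(425,109),(419,229)],46,s));print(Q)
```

```text
-80 88 inner/outer rim/plate px [139.7 143.8 146.9] 111 [237 235 236 235 235 236 236 235 231 227 226 226 220 196 136  84  66  66  63  69 121 188 206 210 209 207 208 206 219 229 236 237 227 167 125 122 119 121 122 124 123 123]
-70 99 inner/outer rim/plate px [141.5 145.6 148.6] 113 [234 231 227 225 225 197 131  78  66  70  67  68  84 153 222 236 234 236 235 232 225 221 223 221 220 223 223 224 227 233 238 235 209 146 118 118 122 118 121 119 118 121]
-60 109 inner/outer rim/plate px [143.2 147.2 150.3] 115 [223 185 117  73  71  72  70  71 109 191 233 235 235 236 237 237 235 229 224 223 223 222 222 220 221 219 221 222 231 233 236 234 185 134 121 120 120 117 119 121 118 119]
-50 119 inner/outer rim/plate px [144.9 148.9 151.9] 116 [218 149  83  73  73  72  71  89 158 230 237 237 235 232 220 207 202 209 203 200 201 197 200 200 202 207 207 198 179 222 236 237 229 170 123 120 123 123 124 121 118 124]
-40 130 inner/outer rim/plate px [146.5 150.5 153.5] 118 [227 221 180 113  81  72  77  76  75  88 145 204 221 214 205 195 187 175 171 175 173 171 165 129 133 198 220 225 226 234 235 234 213 149 
[... 1926 characters left out ...]
3 223 225 226 226 225 227 225 204 159 113 104 120 140 146 150 150 149 158 197 229 236 236 237 237 233 177 132 118 119 121 121 118 119 121 118]
60 222 inner/outer rim/plate px [161.5 165.2 167.9] 133 [236 237 236 238 234 235 226 220 212 208 208 208 206 206 207 206 204 207 212 212 206 186 152 109  90  89 102 118 159 225 237 233 192 139 122 121 122 122 118 122 118 121]
70 230 inner/outer rim/plate px [162.9 166.5 169.2] 134 [237 237 237 237 237 236 236 235 236 236 237 236 237 235 231 224 218 198 185 184 172 166 168 173 181 190 215 227 234 234 236 234 209 143 117 114 120 118 118 115 114 115]
[[-46.1 157.8]
 [-42.  185.9]
 [ 45.6 186.1]
 [ 45.5 165.6]] [  0.7 173.8]
[[-58.7 154.1]
 [ 63.1 159.3]]
```

Run:
```python
import cv2
from h import *
np.set_printoptions(precision=1,suppress=True)
s=np.load("p5.npy",allow_pickle=True)[0];im=cv2.imread("pics/p5.png").astype(int)
sat=im[:,:,2]-im[:,:,0]
E=lambda pts,z:loc(px2w("wrist",pts,z,s))
ft=[];pl=[];pr=[];gr=[]
for r in range(125,222,4):
    on=np.where(sat[r,395:500]>45)[0]+395
    on=on[on>405]; ft.append((on[0]-.5,r))
    d=np.where(sat[r,376:415]<15)[0]; pl.append((376+d[0],r))
    if r>140: gr.append((r,sat[r,462:484]))
F=E(ft,46);print("foot edge",F[::4]);k=np.polyfit(F[:,0],F[:,1],1);print(k,np.degrees(np.arctan(k[0])))
for r in (90,120,150,180,210,228):print(r,im[r,380:432,:].sum(1)//3, )
```

```text
foot edge [[-44.  160.7]
 [-28.8 160.3]
 [-13.2 160.9]
 [  2.8 160.4]
 [ 19.4 161. ]
 [ 36.5 160.6]
 [ 54.1 161.1]]
[  0.  160.7] 0.08404459822973523
90 [47 42 47 45 44 44 47 51 40 43 54 69 56 44 48 47 44 48 48 53 46 46 41 48
 47 46 46 48 46 41 48 48 46 47 48 46 46 46 48 47 45 47 41 43 48 43 48 48
 49 47 48 46]
120 [45 50 46 49 49 52 71 77 73 76 63 51 49 46 42 43 41 44 44 49 45 44 39 45
 48 44 45 46 46 43 46 50 42 46 46 44 44 46 46 48 45 47 46 38 41 34 36 35
 39 34 37 67]
150 [ 50  73  77  74  70  76  79  73  65  43  46  47  44  44  48  43  47  50
  50  54  46  45  41  48  46  47  46  48  46  51  42  46  44  46  46  50
  40  40  52  54  48  34  36  37  38  36  35  37  62  99 110 124]
180 [ 54  47  51  56  57  68  66  53  44  43  46  48  46  42  46  46  42  43
  48  45  49  40  46  49  45  45  49  45  45  47  43  45  47  46  40  40
  53  51  41  38  27  35  32  36  40  62 101 128 131 111  74  50]
210 [ 75  75  76  77  73  50  44  47  43  41  46  43  46  43  43  48  46  44
  43  46  42  42  44  42  46  45  42  49  50  41  45  42  40  47  50  38
  43  37  33  32  30  39  53  98 126 117  93  64  53  50  49  47]
228 [75 78 81 76 50 42 43 48 43 46 49 46 43 43 43 44 48 46 48 44 46 44 51 47
 48 48 49 43 44 46 46 45 45 45 39 41 43 47 43 43 42 51 69 79 83 84 82 82
 81 80 79 80]
```

```bash
python3 -c "
from rig import finish_job
print(finish_job())"
```

```text
the job is handed in; nothing more can be done
None
```

I wiped all four chips into the tray, stood the scraper back on the middle of its pad lined up along it, let go, and handed the job in at about 19 s with the gripper clear; no verdict came back.

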